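# Clear the transport spacer and ratchet up a mortar-tube clamp

## Robot

A 6-joint arm with a two-finger parallel gripper is mounted at the origin on the work surface. World frame = base frame: x ahead of the robot, y to its left, z up, the work surface at z = 0. Lengths are in m, angles in rad, forces in N, time in s.
With the tool pointing down it reaches from about 0.35 to 0.975 m from the base axis. Payload 4.9 kg.
Tool frame: the origin (TCP) lies at the very end of the fingers, on their centre line; the grasp point (between the pads) lies 19 mm behind it; y points along the fingers, z is the direction in which the jaws open and shut, and the axes are right-handed (so a half turn about y gives the same grasp; the last joint's range is limited). The gripper opens to 85 mm and grips with 20 to 120 N. Pads are 22 mm wide; open, the fingers measure 114 mm over their backs; the gripper's body (76 mm by 85 mm) begins 54 mm behind the grasp point. The pads swing forward as they close: fully open they stand 13 mm farther back than shut.
Start: joints at [-1.385, 0.053, 1.613, -0, 1.476, -0.119], TCP at [0.188, -0.596, 0.197] pointing down, gripper open.
Joint ranges: [-3.01, 3.01], [-1.01, 2.22], [0.06, 2.58], [-1.02, 4.17], [0.09, 2.62], [-3.14, 3.14]. Speed limits (rad/s): [2.57, 2.57, 3.14, 3.14, 3.14, 3.14].

## Interface

Orientations are given as a rotation vector (axis times angle).
In Python, from station import monitor, viewer, ticket gives the robot as it stands.
- The arm moves only by the tool servo_tool, never from a script. Its argument "commands" is one flat list of numbers, 7 for each row, row after row: the turn, a rotation vector about the tool's x, y, z in rad, then the shift along the tool's x, y, z in cm, then the opening, from 0 (shut) to 1 (fully open). In form: [rx, ry, rz, dx, dy, dz, claw, rx, ry, rz, dx, dy, dz, claw, ...]. A call has 1 to 20 rows; each row shifts and turns the pose as measured when the row begins, along the tool's axes as they then stand; what a row does not reach is not made up. A row lasts 1/10 s, in which the tool goes at most 50 mm and 8.59 degrees, less where a joint would pass 70% of its speed; a pose out of reach is approached as far as the arm can. A call is refused whole if a number of a shift passes 5 or a number of a turn 0.15, either way. A call with a gripper value outside its range is refused whole. The fingers move at their own pace and stop on an object; "grip_force" is the grip in N (left out, the last holds). Time passes only in rows, so rows that do not move let the fingers close. It gives the time, the measured TCP pose, the force and the opening at its end, in the units of the state.
- monitor.get_obs(): the state, without advancing time (a new reading comes with each control period).
- viewer.get_image(name): name is "side" or "top"; returns a dict with "frame" (384x512x3 uint8, red, green, blue), "depth" (384x512 float32, m along the optical axis (not along the pixel's ray), 0 where there is no reading), "camera_matrix" (3x3 intrinsics, pixels), "cam_to_world" (4x4, takes a point from camera to world coordinates). Camera axes: x right, y down, z forward; pixel columns grow to the right and rows downward; lengths in m; the calibration is good to about 2 mm. A picture is of the moment at which its call begins.
- ticket.finish_job(): hands the job in, once; it reports no verdict.
The state is a dict: "t": time; "q": joint angles; "dq": joint speeds; "effort": joint torques, N m; "tool_pos": TCP position; "tool_rot": TCP orientation; "contact_force": force on the tool from outside, world axes, zero at the start; "wrist_torque": the same for the moment, N m; "opening": finger opening in m.
Only numpy, scipy, OpenCV 4.12 (cv2) and the standard library are available. Lean on these libraries where they do the work, as an engineer would, in place of code of your own. Each camera call takes 0.05 s, during which the arm holds its last target.

## Task

On the tube clamp, press the red spring ejector slide fully home so that it pushes the yellow transport spacer right out from between the jaws. Then advance the red ratchet lever exactly four clicks from its rest stop, never reaching a fifth, and finish while still holding it there with the gripper (it springs back if let go). Leave the locking pin, the roll of tape and the hammer where they lie.

Things in the scene. Friction and masses are not known exactly. Their poses are not given: they have to be found in the camera images.
- clamp: Plywood clamp board 340 (x) x 400 (y) x 18 mm, fixed to the bench; place and yaw vary. Origin: centre of its underside; x points away from the robot at yaw 0, y left, z up. In its frame (mm): a brown-orange tube of 76 mm diameter lies along x at y 145 (top at z 94); fixed jaw face at y 88, moving jaw face at y 62, both x -18 to 30, up to z 53.
- spacer: Yellow plastic block 40 (x) x 24 (y) x 30 mm high, 35 to 70 g, loose; origin: centre of its underside. It starts on the board between the jaws at (5, 75) mm in the clamp's frame, nipped by a small spring clip (some 2 to 5 N to slide it). It is clear of the jaws when its origin is at clamp x above 50 mm. While it is in, the jaws cannot close and the lever jams before its first click.
- ejector_tab (a point): Point on the ejector's red upright tab, at the middle of its robot-side (-x) face, 4 mm below its top edge. The tab is 36 mm wide (y), 10 mm thick (x) and reaches from z 24 to z 104 mm above the bench; at rest this face is at clamp (-130, 75) mm. Push it along clamp +x.
- ejector (a joint): Travel of the ejector slide along clamp +x, m: 0 at rest, 0.055 fully home at the stop. A spring returns it: about 1.5 N at rest, 5 N when home, plus the spacer's drag. Its rod pushes the spacer ahead of it, up to origin x of about 54 mm in the clamp's frame.
- handle: Red lever arm of the ratchet (20 mm wide, 10 mm thick, underside 65 mm above the bench) with its upright knob, one rigid piece turning about the pivot. Origin: on the pivot axis, 36 mm above the bench. With the lock pin out the ratchet does not lock: a spring turns the lever back (about 8 N at the knob at four clicks), so it must be held. The moving jaw follows by 22 mm per rad.
- knob (a point): Centre of the lever's upright black knob with a yellow cap: a cylinder of 22 mm diameter from 74 to 118 mm above the bench; this point is its top centre, 120 mm from the pivot axis. At rest it is at clamp (-116, -101) mm. Nothing taller than 45 mm above the bench stands within 80 mm of the knob along its way.
- pivot (a point): Point on the lever's vertical turning axis, 90 mm above the bench, at clamp (0, -70) mm.
- lever (a joint): Lever angle, rad: 0 at its rest stop, growing counter-clockwise seen from above (knob moves towards clamp -y, then +x); stop at 1.5. Clicks are 0.26 rad (15 degrees, 31 mm at the knob) apart: the pawl passes tooth n at 0.26 n - 0.13 and sits in the notch at 0.26 n, so four clicks is 1.04. The push at the knob, 3 to 10 N, rises before each click and drops after it.
- pin: Bystander: steel locking pin 70 mm long, 10 mm diameter, with a blue 24 mm head, lying on the board; origin: below its middle.
- tape: Bystander: roll of grey tape, 104 mm diameter, 48 mm high, on the bench; origin: centre of its underside.
- mallet: Bystander: hammer lying on the bench; origin: middle of its underside.

How it is judged:
On the way, in this order (a step that is already met when the one before it is completed fails the run):
1. the ejector is pressed home and has pushed the spacer out of the jaws (value of joint ejector above 0.047 m and x of spacer in the frame of clamp above 0.048 m), for 0.1 s.
2. the lever is at its fourth click, held by the gripper (value of joint lever between 0.94 and 1.14 rad and contact force between handle and the fingers above 0.8 N), for 0.3 s.
At the end, for the whole second after the job is handed in: The lever stays at its fourth click (0.94 to 1.14 rad), still, with the fingers on it (more than 0.8 N), and the spacer lies still, clear of the jaws (its origin beyond 48 mm along the clamp's x) (all of step 2 and velocity of joint lever between -0.1 and 0.1 rad/s and x of spacer in the frame of clamp above 0.048 m and linear speed of spacer below 0.02 m/s); the arm keeps its last pose, push and grip.
It fails at once if the lever goes over the fifth click (value of joint lever above 1.19 rad).
It fails at once if a bystander (pin, tape or hammer) is moved by more than 20 mm (distance of any of pin, tape, mallet from where it was at the start of the episode above 0.02 m).
It also fails if it takes over 58 s, if anything falls off the work surface, if the arm or the gripper's body presses on something with over 40 N, if the wrist force passes 120 N, or if a joint passes its speed limit or range.

## Working session

There is one attempt and no reset: what is moved stays moved. The work goes in short steps, Python scripts to look and compute and a tool call to move; the robot and the scene stay as the last step left them, time stands still between calls to the robot, and variables do not carry over. Pictures are saved under pics/ and viewed, and the job is handed in when it is done.

Besides the shell and the picture viewer there is one more tool, called after "Call:" by a JSON object that holds its "api" and its "payload", one argument or row to a line. servo_tool: Moves the arm, as the interface text tells. Its arguments: {"type":"object","properties":{"commands":{"type":"array","items":{"type":"number"}},"grip_force":{"type":"number"}},"required":["commands"]}

```bash
mkdir -p pics; ls
python3 - <<'E'
from station import monitor, viewer
import cv2,numpy as np
o=monitor.get_obs();print({k:np.round(v,3) for k,v in o.items()})
for n in("top","side"):
    d=viewer.get_image(n);cv2.imwrite(f"pics/{n}0.png",d["frame"][...,::-1]);np.savez(f"{n}0.npz",**d)
    print(np.round(d["camera_matrix"],1),np.round(d["cam_to_world"],3))
E
```

```text
pics
{'t': np.float64(0.0), 'q': array([-1.385,  0.053,  1.614,  0.   ,  1.476, -0.119]), 'dq': array([-0.   ,  0.   ,  0.002, -0.001,  0.002, -0.001]), 'effort': array([-1.0000e-03, -3.9368e+01, -3.7018e+01, -0.0000e+00,  7.0000e-03,
        0.0000e+00]), 'tool_pos': array([ 0.187, -0.595,  0.196]), 'tool_rot': array([-0.316,  2.059, -2.055]), 'contact_force': array([ 0.728, -0.269,  0.229]), 'wrist_torque': array([ 0.007, -0.006,  0.017]), 'opening': np.float64(0.085)}
[[492.6   0.  248.6]
 [  0.  492.6 186.7]
 [  0.    0.    1. ]] [[ 0.01  -0.999  0.03   0.558]
 [-1.    -0.01  -0.003  0.008]
 [ 0.003 -0.03  -1.     1.561]
 [ 0.     0.     0.     1.   ]]
[[398.3   0.  255.7]
 [  0.  398.3 188.3]
 [  0.    0.    1. ]] [[ 0.95  -0.239  0.203  0.406]
 [-0.313 -0.725  0.613 -0.668]
 [ 0.001 -0.646 -0.764  0.952]
 [ 0.     0.     0.     1.   ]]
```

View pics/top0.png

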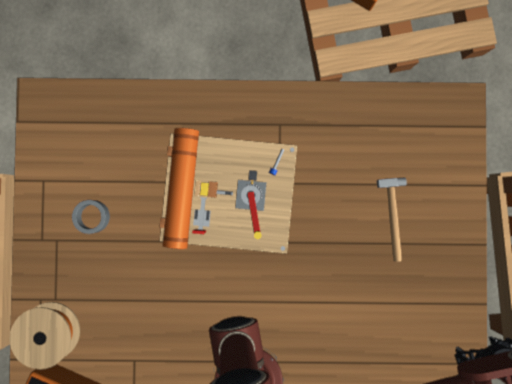

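View pics/side0.png

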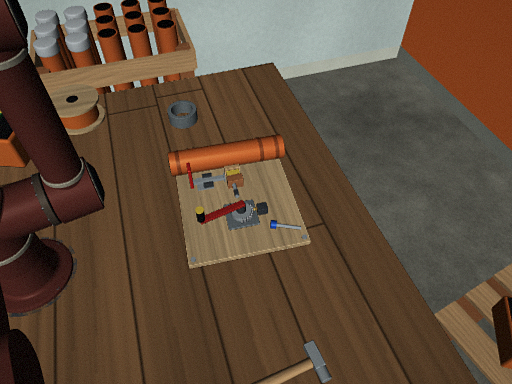

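The top view shows the board around (230,195), tab at (199,232), knob cap at (257,235), spacer at (206,189), pin at (276,162), tape at (90,216) and hammer at (394,215). Next I'll measure these points.

```bash
cat > h.py <<'E'
import numpy as np,cv2
def world(d,u,v,z=None):
    K=d["camera_matrix"];T=d["cam_to_world"]
    r=np.array([(u-K[0,2])/K[0,0],(v-K[1,2])/K[1,1],1.])
    rw=T[:3,:3]@r
    s=d["depth"][int(round(v)),int(round(u))] if z is None else (z-T[2,3])/rw[2]
    return T[:3,3]+s*rw
def blobs(d,lo,hi,roi):
    hsv=cv2.cvtColor(d["frame"],cv2.COLOR_RGB2HSV)
    m=cv2.inRange(hsv,lo,hi);x0,y0,x1,y1=roi;k=np.zeros_like(m);k[y0:y1,x0:x1]=m[y0:y1,x0:x1]
    n,l,s,c=cv2.connectedComponentsWithStats(k)
    return [(s[i,4],c[i],s[i,:4]) for i in range(1,n) if s[i,4]>5],l
E
python3 - <<'E'
from h import *
for n,roi in(("top",(155,120,305,260)),("side",(165,130,315,270))):
    d=dict(np.load(n+"0.npz"))
    for nm,lo,hi in(("yellow",(22,180,120),(34,255,255)),("red",(0,200,60),(4,255,255)),("red2",(174,200,60),(180,255,255)),("blue",(105,150,60),(130,255,255))):
        for a,c,s in blobs(d,lo,hi,roi)[0]:
            print(n,nm,a,c.round(1),s,world(d,*c).round(3))
d=dict(np.load("top0.npz"))
p=d["frame"][120:260,155:305,::-1]
cv2.imwrite("pics/crop.png",cv2.resize(p,None,fx=4,fy=4,interpolation=cv2.INTER_CUBIC)[:600])
# board outline: depth-derived height 
K=d["camera_matrix"];T=d["cam_to_world"]
v,u=np.mgrid[0:384,0:512];D=d["depth"]
P=np.stack([(u-K[0,2])/K[0,0]*D,(v-K[1,2])/K[1,1]*D,D],-1)@T[:3,:3].T+T[:3,3]
m=(P[...,2]>.009)&(D>0);k=np.zeros(m.shape,np.uint8);k[125:260,158:302]=m[125:260,158:302]
Q=P[k>0][:,:2].astype(np.float32);r=cv2.minAreaRect(Q);print(r)
m=(k>0)&(abs(P[...,2]-.018)<.004);print(cv2.minAreaRect(P[m][:,:2].astype(np.float32)))
E
```

```text
top red 20 [250.7 198.9] [249 193   5  14] [ 0.567 -0.003  0.079]
top red 11 [254.9 213.8] [254 211   3   7] [ 0.522 -0.016  0.082]
top red 17 [199.4 231.4] [194 231  11   2] [0.469 0.148 0.104]
top blue 23 [272.8 171.1] [270 169   6   5] [ 0.653 -0.07   0.044]
side yellow 12 [229.8 171.6] [227 170   7   5] [0.592 0.15  0.045]
side yellow 7 [237.  170.9] [235 170   4   3] [0.613 0.143 0.049]
side yellow 22 [199.4 208.8] [196 207   8   5] [ 0.465 -0.019  0.118]
side red 51 [189.8 176.5] [187 164   7  24] [0.467 0.134 0.082]
side red 229 [223.8 210.7] [203 201  42  22] [ 0.53  -0.013  0.076]
side red2 9 [188.2 165.6] [187 163   3   7] [0.47  0.155 0.107]
side blue 41 [273.2 223.9] [270 220   7   9] [ 0.653 -0.075  0.041]
((0.591181755065918, 0.06305967271327972), (0.4509495198726654, 0.41772881150245667), 88.28392028808594)
((0.5861591696739197, 0.06807310879230499), (0.4002658724784851, 0.3399147391319275), 85.10381317138672)
```

View pics/crop.png

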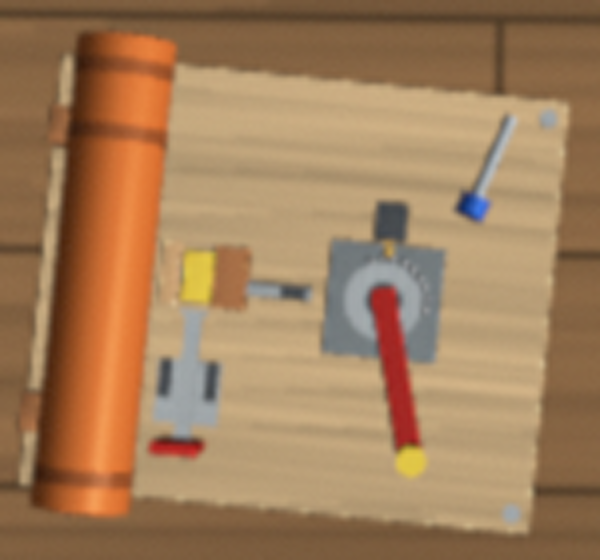

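```bash
cat >> h.py <<'E'
from scipy.spatial.transform import Rotation as Rot
YAW=np.deg2rad(-4.9);C=np.array([.5862,.0681])
def c2w(x,y):
    c,s=np.cos(YAW),np.sin(YAW);return C+np.array([c*x-s*y,s*x+c*y])/1000
def w2c(p):
    c,s=np.cos(YAW),np.sin(YAW);q=np.asarray(p)[:2]-C;return np.array([c*q[0]+s*q[1],-s*q[0]+c*q[1]])*1000
def state():
    from station import monitor
    o=monitor.get_obs();R=Rot.from_rotvec(o["tool_rot"]).as_matrix()
    print("t",round(float(o["t"]),2),"pos",o["tool_pos"].round(4),"clamp",w2c(o["tool_pos"]).round(1),"F",o["contact_force"].round(1),"open",round(float(o["opening"]),4));print(R.round(3));return o,R
def plan(target,zdir=None):
    """target world xyz; zdir world direction angle of the jaw axis"""
    o,R=state();print("shift tool cm",(R.T@(np.array(target)-o["tool_pos"])*100).round(2))
    if zdir is not None:
        y=np.array([0,0,-1.]);z=np.array([np.cos(zdir),np.sin(zdir),0]);z=z if z@R[:,2]>0 else -z
        W=np.stack([np.cross(y,z),y,z],1);print("turn tool",Rot.from_matrix(R.T@W).as_rotvec().round(3), "new R\n",W.round(3));print("shift after turn",(W.T@(np.array(target)-o["tool_pos"])*100).round(2))
E
python3 - <<'E'
from h import *
d=dict(np.load("top0.npz"))
for nm,u,v,z,c in(("cap",257.6,235.2,.118,(-116,-101)),("tabtop",199.3,231.7,.104,(-125,75)),("spacer",204.3,189,.048,(5,75)),("pivot",251,194,.075,(0,-70))):
    w=world(d,u,v,z);print(nm,w.round(4),"clamp",w2c(w).round(1),"exp",c,c2w(*c).round(4))
t=c2w(-152,75);plan([*t,.2],YAW)
E
```

```text
cap [ 0.4607 -0.0236  0.118 ] clamp [-117.2 -102.1] exp (-116, -101) [ 0.462  -0.0226]
tabtop [0.4683 0.1481 0.104 ] clamp [-124.3   69.6] exp (-125, 75) [0.4681 0.1535]
spacer [0.5958 0.1398 0.048 ] clamp [ 3.5 72.3] exp (5, 75) [0.5976 0.1424]
pivot [ 0.5815 -0.0035  0.075 ] clamp [  1.4 -71.7] exp (0, -70) [ 0.5802 -0.0016]
t 0.1 pos [ 0.1875 -0.5956  0.1957] clamp [-340.6 -695.3] F [ 0.2  0.5 -0.2] open 0.0856
[[-0.954 -0.     0.3  ]
 [-0.3    0.002 -0.954]
 [-0.    -1.    -0.002]]
shift tool cm [-46.75  -0.3  -64.06]
turn tool [ 2.00e-03 -1.18e+00 -1.00e-03] new R
 [[-0.085  0.     0.996]
 [-0.996  0.    -0.085]
 [-0.    -1.     0.   ]]
shift after turn [-77.03  -0.43  18.86]
```

Call:
{"api": "servo_tool", "payload": {
  "commands": [0, 0.13, 0, -4, 0, 0, 0, 0, 0.13, 0, -4, 0, 0, 0, 0, 0.13, 0, -4, 0, 0, 0, 0, 0, 0, -4, 0, -3, 0, 0, 0, 0, -3, 0, -4.5, 0],
  "grip_force": 30
}}

```text
t: 0.6
tool_pos: [0.3797, -0.5123, 0.1919]
tool_rot: [-0.119, -2.167, 2.156]
contact_force: [1.0, -0.2, -0.3]
opening: 0.0122
```

```bash
sed -i 's/\.0681\]/.0668]/' h.py
python3 - <<'E'
from h import *
o,_=state();print(o["q"].round(3));plan([*c2w(-152,75),.2],YAW-np.pi/2)
E
```

```text
t 0.6 pos [ 0.3797 -0.5123  0.1919] clamp [-156.3 -594.6] F [ 1.  -0.2 -0.3] open 0.0122
[[-0.994 -0.003 -0.113]
 [ 0.113  0.005 -0.994]
 [ 0.004 -1.    -0.005]]
[-1.049  0.089  1.582 -0.     1.476  0.635]
t 0.6 pos [ 0.3797 -0.5123  0.1919] clamp [-156.3 -594.6] F [ 1.  -0.2 -0.3] open 0.0122
[[-0.994 -0.003 -0.113]
 [ 0.113  0.005 -0.994]
 [ 0.004 -1.    -0.005]]
shift tool cm [  1.44  -0.49 -66.95]
turn tool [ 0.005 -0.028  0.004] new R
 [[-0.996  0.    -0.085]
 [ 0.085  0.    -0.996]
 [ 0.    -1.     0.   ]]
shift after turn [ -0.43  -0.81 -66.96]
```

Call:
{"api": "servo_tool", "payload": {
  "commands": [0.005, -0.028, 0.004, 0, 0, -4.5, 0, 0, 0, 0, 0, 0, -4.5, 0, 0, 0, 0, 0, 0, -4.5, 0, 0, 0, 0, 0, 0, -4.5, 0, 0, 0, 0, 0, 0, -4.5, 0, 0, 0, 0, 0, 0, -4.5, 0, 0, 0, 0, 0, 0, -4.5, 0, 0, 0, 0, 0, 0, -4.5, 0, 0, 0, 0, 0, 0, -4.5, 0, 0, 0, 0, 0, 0, -4.5, 0, 0, 0, 0, 0, 0, -4.5, 0, 0, 0, 0, 0, 0, -4.5, 0, 0, 0, 0, 0, 0, -4.5, 0]
}}

```text
t: 1.9
tool_pos: [0.4283, 0.0958, 0.1872]
tool_rot: [-0.09, -2.184, 2.17]
contact_force: [0.9, -0.4, 0.6]
opening: 0.0
```

Run:
```python
from h import *
plan([*c2w(-152,75),.08],YAW-np.pi/2)
```

```text
t 1.9 pos [0.4283 0.0958 0.1872] clamp [-159.8   15.4] F [ 0.9 -0.4  0.6] open 0.0
[[-0.996 -0.002 -0.085]
 [ 0.085  0.006 -0.996]
 [ 0.002 -1.    -0.006]]
shift tool cm [-0.81 10.75 -5.89]
turn tool [0.006 0.    0.002] new R
 [[-0.996  0.    -0.085]
 [ 0.085  0.    -0.996]
 [ 0.    -1.     0.   ]]
shift after turn [-0.78 10.72 -5.96]
```

Call:
{"api": "servo_tool", "payload": {
  "commands": [0.006, 0, 0.002, 0, 0, -3, 0, 0, 0, 0, 0, 0, -3, 0, 0, 0, 0, 0, 3, 0, 0, 0, 0, 0, 0, 3, 0, 0, 0, 0, 0, 0, 3, 0, 0, 0, 0, 0, 0, 1.5, 0, 0, 0, 0, 0, 0, 0, 0, 0]
}}

```text
t: 2.6
tool_pos: [0.4306, 0.1651, 0.0776]
tool_rot: [-0.078, -2.185, 2.183]
contact_force: [-0.3, -0.2, -0.1]
opening: 0.0003
```

Run:
```python
from h import *
plan([*c2w(-152,75),.08],YAW-np.pi/2)
from station import viewer
a=viewer.get_image("side");b=viewer.get_image("top")
f=np.hstack([cv2.resize(a["frame"][130:270,150:290],(400,400)),cv2.resize(b["frame"][130:270,160:300],(400,400))]);cv2.imwrite("pics/s1.png",f[...,::-1])
```

```text
t 2.6 pos [0.4306 0.1651 0.0776] clamp [-163.4   84.7] F [-0.3 -0.2 -0.1] open 0.0003
[[-0.997 -0.001 -0.072]
 [ 0.072  0.001 -0.997]
 [ 0.001 -1.    -0.001]]
shift tool cm [-1.13 -0.24  0.98]
turn tool [0.001 0.013 0.001] new R
 [[-0.996  0.    -0.085]
 [ 0.085  0.    -0.996]
 [ 0.    -1.     0.   ]]
shift after turn [-1.14 -0.24  0.97]
```

View pics/s1.png

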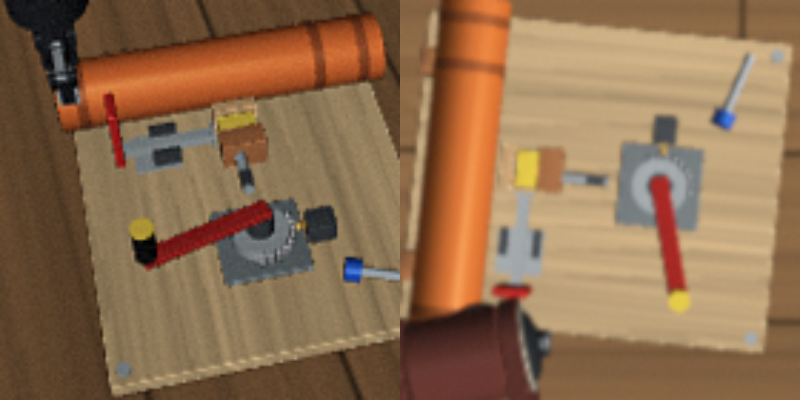

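The side crop shows the shut fingers just in front of the tab at about (65,85), with the spacer still between the jaws at (238,120). I'll line up in y and then push.

Call:
{"api": "servo_tool", "payload": {
  "commands": [0, 0.013, 0, 0, -0.2, 1.1, 0, 0, 0, 0, -0.8, 0, 0, 0, 0, 0, 0, -0.8, 0, 0, 0, 0, 0, 0, -0.5, 0, 0, 0, 0, 0, 0, -0.5, 0, 0, 0]
}}

```text
t: 3.2
tool_pos: [0.4633, 0.151, 0.0882]
tool_rot: [-0.11, -2.187, 2.178]
contact_force: [0.2, 0.2, 0.1]
opening: 0.0
```

Run:
```python
from h import *
plan([*c2w(-86,74),.08],YAW-np.pi/2)
```

```text
t 3.2 pos [0.4633 0.151  0.0882] clamp [-129.6   73.4] F [0.2 0.2 0.1] open 0.0
[[-0.996  0.013 -0.088]
 [ 0.088  0.004 -0.996]
 [-0.013 -1.    -0.005]]
shift tool cm [-4.35  0.87 -0.06]
turn tool [ 0.005 -0.002 -0.013] new R
 [[-0.996  0.    -0.085]
 [ 0.085  0.    -0.996]
 [ 0.    -1.     0.   ]]
shift after turn [-4.36  0.82 -0.06]
```

Call:
{"api": "servo_tool", "payload": {
  "commands": [0.005, 0, -0.013, -0.4, 0.5, 0, 0, 0, 0, 0, -0.5, 0.2, 0, 0]
}}

```text
t: 3.4
tool_pos: [0.474, 0.1503, 0.0815]
tool_rot: [-0.096, -2.176, 2.177]
contact_force: [-0.3, -0.4, 0.3]
opening: 0.0002
```

Run:
```python
from h import *
plan([*c2w(-86,74),.08],YAW-np.pi/2)
from station import viewer
a=viewer.get_image("side")
cv2.imwrite("pics/s2.png",cv2.resize(a["frame"][130:250,150:290],(700,600))[...,::-1])
```

```text
t 3.4 pos [0.474  0.1503 0.0815] clamp [-118.9   73.6] F [-0.3 -0.4  0.3] open 0.0002
[[-0.996 -0.    -0.088]
 [ 0.088 -0.    -0.996]
 [ 0.    -1.     0.   ]]
shift tool cm [-3.29  0.15 -0.05]
turn tool [-0.    -0.002  0.   ] new R
 [[-0.996  0.    -0.085]
 [ 0.085  0.    -0.996]
 [ 0.    -1.     0.   ]]
shift after turn [-3.29  0.15 -0.04]
```

View pics/s2.png

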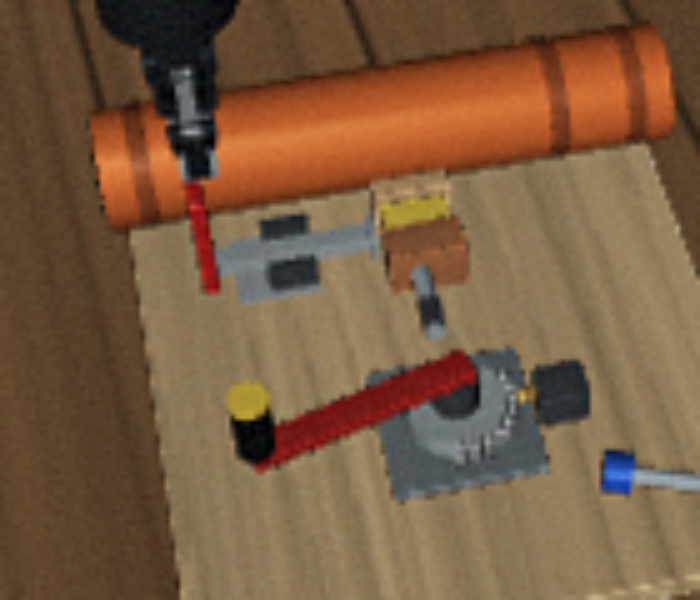

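Run:
```python
from h import *
from station import viewer,monitor
o=monitor.get_obs();p=o["tool_pos"]
for n in("side","top"):
    d=dict(np.load(n+"0.npz"));K=d["camera_matrix"];T=np.linalg.inv(d["cam_to_world"])
    def pr(w):
        q=K@(T[:3,:3]@np.array(w)+T[:3,3]);return (q[:2]/q[2]).round(1)
    print(n,"tcp",pr(p))
    for y in(57,75,93): print("tab top y",y,pr([*c2w(-130,y),.104]),"bottom",pr([*c2w(-130,y),.024]))
a=np.load("side0.npz")["frame"];cv2.imwrite("pics/s3.png",cv2.resize(a[150:210,170:250],(800,600),interpolation=cv2.INTER_CUBIC)[...,::-1])
```

```text
side tcp [191.1 172.3]
tab top y 57 [186.9 171.8] bottom [190.3 189.6]
tab top y 75 [186.1 167.4] bottom [189.6 185.3]
tab top y 93 [185.4 163.1] bottom [188.8 181. ]
top tcp [199.4 229.1]
tab top y 57 [203.8 234. ] bottom [206.1 232.4]
tab top y 75 [197.7 233.5] bottom [200.3 231.8]
tab top y 93 [191.7 232.9] bottom [194.6 231.3]
```

View pics/s3.png

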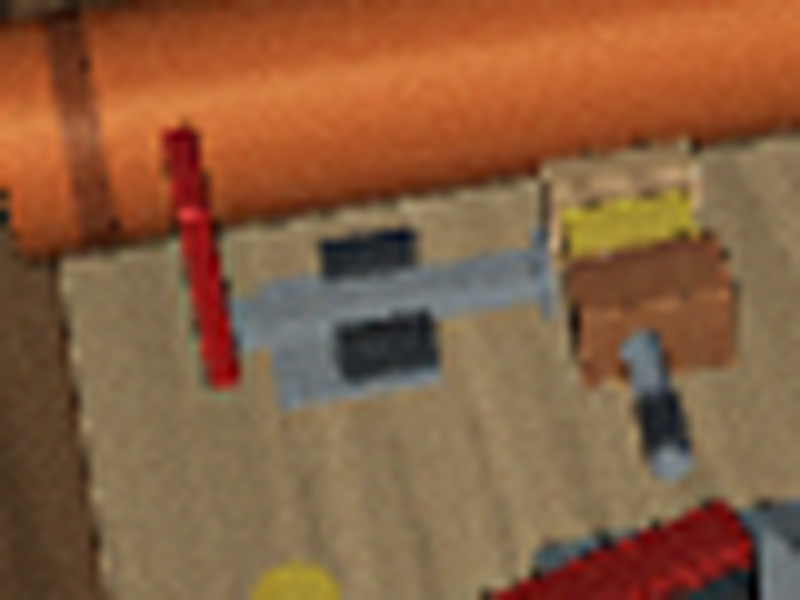

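Run:
```python
from h import *
from station import viewer,monitor
state()
for n,r in(("side",(150,200,175,205)),):
    d=viewer.get_image(n)
    cv2.imwrite("pics/s4.png",cv2.resize(d["frame"][150:210,160:240],(800,600),interpolation=cv2.INTER_CUBIC)[...,::-1])
    for v in range(152,186,2):
        print(v,[tuple(np.r_[w2c(w),w[2]*1000].round().astype(int)) for u in(186,188,190,192) for w in[world(d,u,v)]])
```

```text
t 3.45 pos [0.4746 0.1501 0.0814] clamp [-118.3   73.5] F [ 0.1 -1.4  0.2] open -0.0001
[[-0.996  0.001 -0.088]
 [ 0.088 -0.    -0.996]
 [-0.001 -1.     0.   ]]
152 [(np.int64(-122), np.int64(23), np.int64(215)), (np.int64(-117), np.int64(27), np.int64(210)), (np.int64(-111), np.int64(60), np.int64(177)), (np.int64(-106), np.int64(57), np.int64(179))]
154 [(np.int64(-123), np.int64(21), np.int64(210)), (np.int64(-118), np.int64(22), np.int64(207)), (np.int64(-117), np.int64(-747), np.int64(952)), (np.int64(-107), np.int64(16), np.int64(211))]
156 [(np.int64(-124), np.int64(17), np.int64(206)), (np.int64(-119), np.int64(17), np.int64(205)), (np.int64(-113), np.int64(14), np.int64(207)), (np.int64(-108), np.int64(14), np.int64(206))]
158 [(np.int64(-125), np.int64(11), np.int64(205)), (np.int64(-120), np.int64(9), np.int64(205)), (np.int64(-114), np.int64(17), np.int64(197)), (np.int64(-109), np.int64(18), np.int64(194))]
160 [(np.int64(-126), np.int64(44), np.int64(165)), (np.int64(-121), np.int64(45), np.int64(163)), (np.int64(-115), np.int64(60), np.int64(147)), (np.int64(-110), np.
[... 1626 characters left out ...]
4(-131), np.int64(111), np.int64(19)), (np.int64(-125), np.int64(61), np.int64(71)), (np.int64(-119), np.int64(108), np.int64(18))]
180 [(np.int64(-138), np.int64(104), np.int64(18)), (np.int64(-132), np.int64(106), np.int64(15)), (np.int64(-126), np.int64(59), np.int64(65)), (np.int64(-120), np.int64(60), np.int64(63))]
182 [(np.int64(-139), np.int64(98), np.int64(16)), (np.int64(-133), np.int64(93), np.int64(20)), (np.int64(-127), np.int64(57), np.int64(58)), (np.int64(-121), np.int64(58), np.int64(55))]
184 [(np.int64(-140), np.int64(87), np.int64(19)), (np.int64(-134), np.int64(85), np.int64(20)), (np.int64(-128), np.int64(59), np.int64(47)), (np.int64(-122), np.int64(61), np.int64(44))]
```

View pics/s4.png

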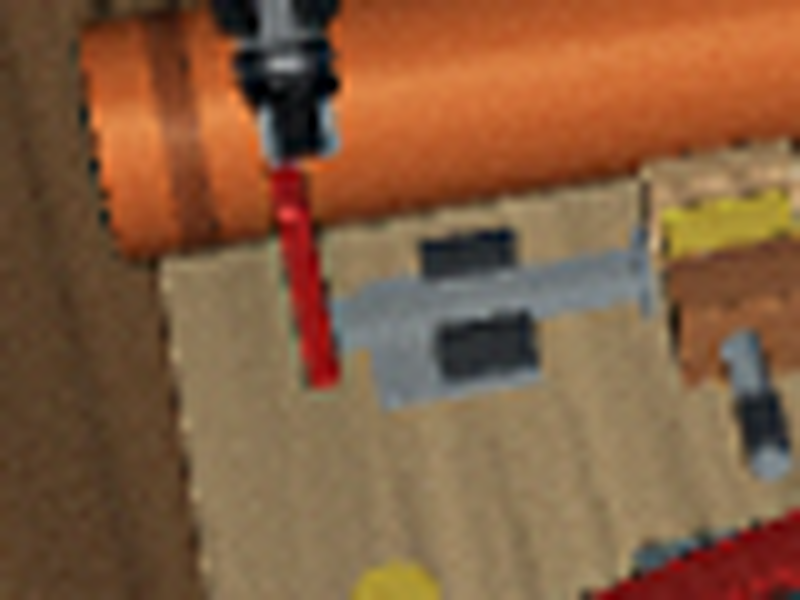

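Run:
```python
from h import *
d=dict(np.load("side0.npz"));K=d["camera_matrix"];T=np.linalg.inv(d["cam_to_world"])
def pr(w):
    q=K@(T[:3,:3]@np.array(w)+T[:3,3]);return (q[:2]/q[2]).round(1)
print(pr([.4306,.1651,.0776]))
for z in (.08,.09,.1,.11,.115,.12,.15,.2):print(z,pr([.4746,.1501,z]))
f=cv2.imread("pics/s1.png")[:, :400];cv2.imwrite("pics/s1b.png",cv2.resize(f[0:200,0:200],(600,600)))
```

```text
[175.7 173.1]
0.08 [191.2 172.7]
0.09 [190.8 170.4]
0.1 [190.3 168. ]
0.11 [189.9 165.7]
0.115 [189.7 164.5]
0.12 [189.5 163.3]
0.15 [188.2 156. ]
0.2 [185.8 143. ]
```

View pics/s1b.png

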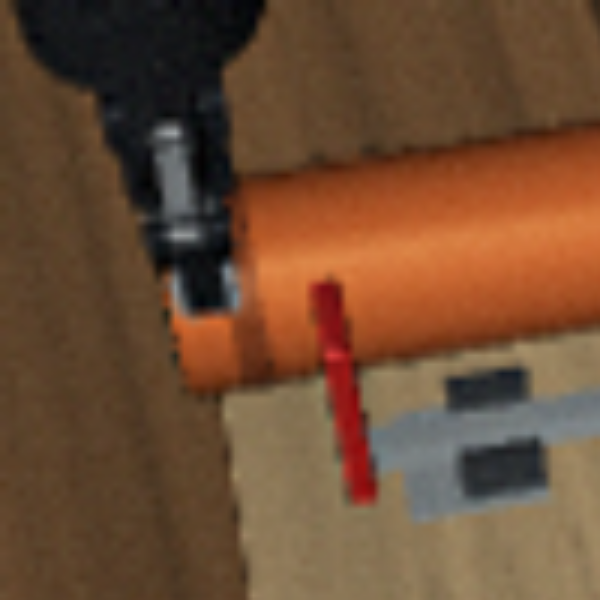

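The side view puts the real fingertips about 30 mm above the reported TCP. Tip row 165 means z≈0.11, while the reported z is 0.081, and the fingers passed over the tab without any force. I'll back off, go lower, and check the fingertip height again in the picture.

Call:
{"api": "servo_tool", "payload": {
  "commands": [0, 0, 0, 2.5, 0, 0, 0, 0, 0, 0, 2, 0, 0, 0, 0, 0, 0, 0.3, 1.5, 0, 0, 0, 0, 0, 0, 1.5, 0, 0, 0, 0, 0, 0, 1, 0, 0, 0, 0, 0, 0, 0, 0, 0]
}}

```text
t: 4.1
tool_pos: [0.4245, 0.1546, 0.0372]
tool_rot: [-0.093, -2.175, 2.176]
contact_force: [0.3, -0.4, -0.5]
opening: -0.0001
```

```bash
cat >> h.py <<'E'
def proj(d,w):
    K=d["camera_matrix"];T=np.linalg.inv(d["cam_to_world"])
    q=K@(T[:3,:3]@np.array(w)+T[:3,3]);return (q[:2]/q[2]).round(1)
def pic(n,name,x0,y0,w,h,s):
    from station import viewer
    d=viewer.get_image(n);cv2.imwrite(name,cv2.resize(d["frame"][y0:y0+h,x0:x0+w],(w*s,h*s),interpolation=cv2.INTER_CUBIC)[...,::-1]);return d
E
python3 - <<'E'
from h import *
plan([*c2w(-86,74),.042],YAW-np.pi/2)
o,_=state();d=pic("side","pics/s5.png",150,140,80,60,10);print(proj(d,o["tool_pos"]),proj(d,o["tool_pos"]+[0,0,.03]))
E
```

```text
t 4.1 pos [0.4245 0.1546 0.0372] clamp [-168.6   73.6] F [ 0.3 -0.4 -0.5] open -0.0001
[[-0.996 -0.002 -0.088]
 [ 0.088 -0.001 -0.996]
 [ 0.002 -1.     0.001]]
shift tool cm [-8.26 -0.5  -0.05]
turn tool [-0.001 -0.002  0.002] new R
 [[-0.996  0.    -0.085]
 [ 0.085  0.    -0.996]
 [ 0.    -1.     0.   ]]
shift after turn [-8.26 -0.48 -0.04]
t 4.1 pos [0.4245 0.1546 0.0372] clamp [-168.6   73.6] F [ 0.3 -0.4 -0.5] open -0.0001
[[-0.996 -0.002 -0.088]
 [ 0.088 -0.001 -0.996]
 [ 0.002 -1.     0.001]]
[176.4 185. ] [174.8 178.4]
```

View pics/s5.png

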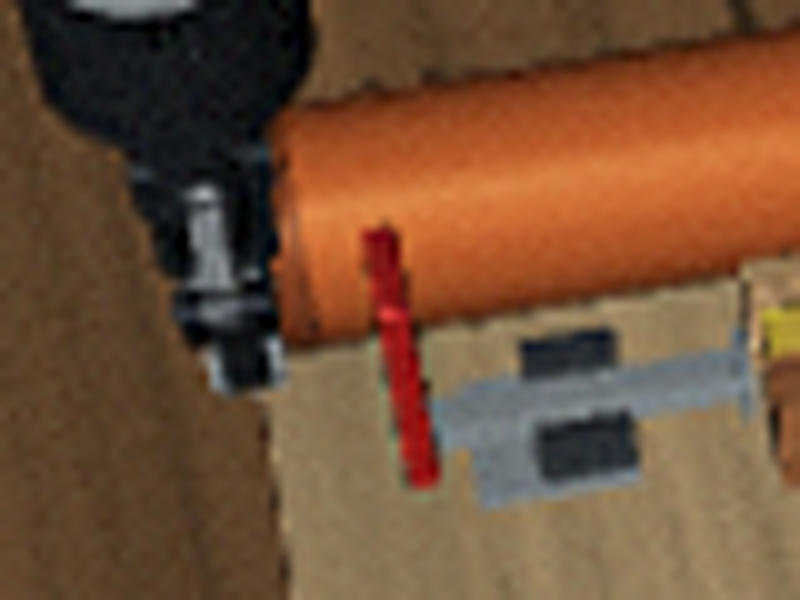

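The tip now appears at (174,179) in the image, so its true z is about 0.067, in front of the tab and below its top. I'll push.

Call:
{"api": "servo_tool", "payload": {
  "commands": [0, 0, 0, -1.5, -0.2, 0, 0, 0, 0, 0, -1, 0, 0, 0, 0, 0, 0, -0.5, 0, 0, 0, 0, 0, 0, -0.5, 0, 0, 0, 0, 0, 0, -0.5, 0, 0, 0]
}}

```text
t: 4.65
tool_pos: [0.465, 0.1512, 0.0399]
tool_rot: [-0.087, -2.172, 2.174]
contact_force: [-6.0, 0.6, 3.6]
opening: 0.0003
```

Run:
```python
from h import *
plan([*c2w(-86,74),.040],YAW-np.pi/2)
pic("side","pics/s6.png",150,140,100,70,8)
```

```text
t 4.65 pos [0.465  0.1512 0.0399] clamp [-127.9   73.8] F [-6.   0.6  3.6] open 0.0003
[[-0.996 -0.008 -0.088]
 [ 0.088 -0.    -0.996]
 [ 0.008 -1.     0.001]]
shift tool cm [-4.19 -0.04 -0.03]
turn tool [-0.001 -0.002  0.008] new R
 [[-0.996  0.    -0.085]
 [ 0.085  0.    -0.996]
 [ 0.    -1.     0.   ]]
shift after turn [-4.19 -0.01 -0.02]
```

View pics/s6.png

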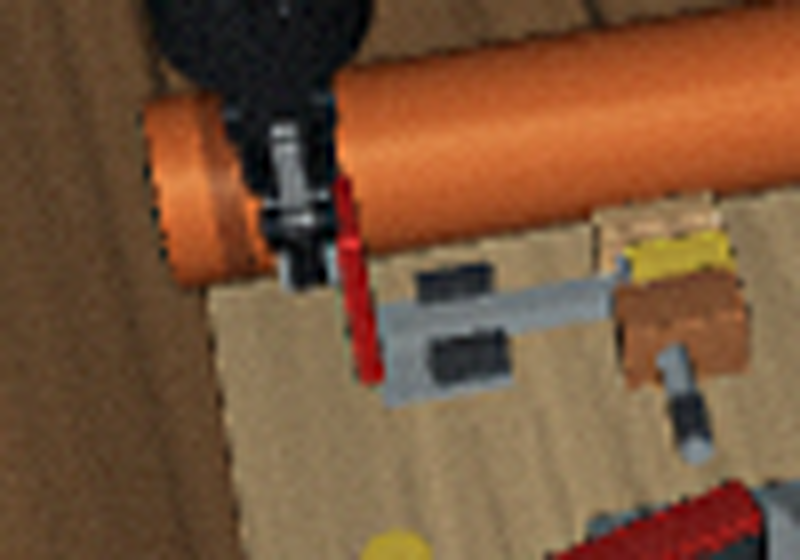

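The fingers are flat on the tab and the slide and spacer are moving at about 6 N. I'll continue.

Call:
{"api": "servo_tool", "payload": {
  "commands": [0, 0, 0, -0.6, 0, 0, 0, 0, 0, 0, -0.6, 0, 0, 0, 0, 0, 0, -0.6, 0, 0, 0, 0, 0, 0, -0.6, 0, 0, 0, 0, 0, 0, -0.6, 0, 0, 0, 0, 0, 0, -0.6, 0, 0, 0, 0, 0, 0, -0.4, 0, 0, 0]
}}

```text
t: 5.4
tool_pos: [0.5008, 0.1481, 0.0395]
tool_rot: [-0.069, -2.164, 2.168]
contact_force: [-5.3, -0.1, 4.2]
opening: -0.0
```

Run:
```python
from h import *
plan([*c2w(-86,74),.040],YAW-np.pi/2)
```

```text
t 5.4 pos [0.5008 0.1481 0.0395] clamp [-92.   73.7] F [-5.3 -0.1  4.2] open -0.0
[[-0.996 -0.023 -0.087]
 [ 0.087 -0.001 -0.996]
 [ 0.023 -1.     0.003]]
shift tool cm [-0.6  -0.06 -0.03]
turn tool [-0.003 -0.001  0.023] new R
 [[-0.996  0.    -0.085]
 [ 0.085  0.    -0.996]
 [ 0.    -1.     0.   ]]
shift after turn [-0.6  -0.05 -0.03]
```

Call:
{"api": "servo_tool", "payload": {
  "commands": [0, 0, 0.01, -0.5, 0, 0, 0, 0, 0, 0.01, -0.5, 0, 0, 0, 0, 0, 0, -0.4, 0, 0, 0, 0, 0, 0, -0.3, 0, 0, 0]
}}

```text
t: 5.8
tool_pos: [0.5061, 0.1476, 0.0384]
tool_rot: [-0.055, -2.156, 2.164]
contact_force: [-14.9, -0.1, 10.9]
opening: 0.0
```

Run:
```python
from h import *
plan([*c2w(-86,74),.040],YAW-np.pi/2)
d=pic("side","pics/s7.png",160,140,100,70,8)
```

```text
t 5.8 pos [0.5061 0.1476 0.0384] clamp [-86.7  73.7] F [-14.9  -0.1  10.9] open 0.0
[[-0.996 -0.035 -0.086]
 [ 0.086 -0.002 -0.996]
 [ 0.035 -0.999  0.005]]
shift tool cm [-0.07 -0.16 -0.03]
turn tool [-0.005 -0.001  0.035] new R
 [[-0.996  0.    -0.085]
 [ 0.085  0.    -0.996]
 [ 0.    -1.     0.   ]]
shift after turn [-0.07 -0.16 -0.03]
```

View pics/s7.png

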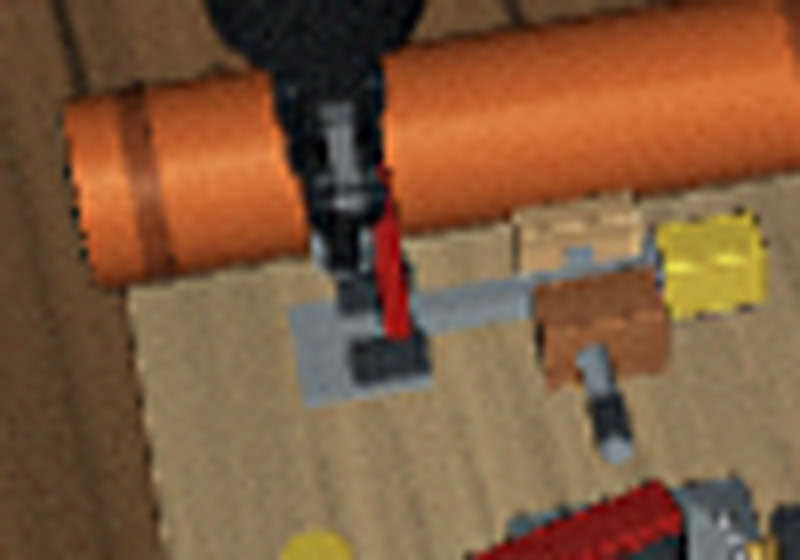

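The force jumped to 15 N and the spacer is fully out beyond the jaws at about (712,265) in the crop. I'll hold one more row while measuring the spacer.

Call:
{"api": "servo_tool", "payload": {
  "commands": [0, 0, 0, -0.3, 0, 0, 0, 0, 0, 0, -0.3, 0, 0, 0]
}}

```text
t: 6.05
tool_pos: [0.505, 0.1477, 0.0382]
tool_rot: [-0.033, -2.146, 2.157]
contact_force: [-17.7, -0.8, 14.5]
opening: -0.0001
```

```bash
cat > sp.py <<'E'
from h import *
from station import viewer
for n in("side","top"):
    d=viewer.get_image(n);hsv=cv2.cvtColor(d["frame"],cv2.COLOR_RGB2HSV)
    m=cv2.inRange(hsv,(22,150,100),(34,255,255))
    P=[]
    for v,u in zip(*np.nonzero(m)):
        w=world(d,u,v);c=w2c(w)
        if 0<c[0]<110 and 50<c[1]<100 and w[2]>.02: P.append([*c,w[2]*1000])
    P=np.array(P)
    if len(P): t=P[P[:,2]>42];print(n,len(P),"x",np.percentile(P[:,0],[3,97]).round(),"y",np.percentile(P[:,1],[3,97]).round(),"z",np.percentile(P[:,2],[3,97]).round(),"topmean",t.mean(0).round(1) if len(t) else None)
state()
E
python3 sp.py
```

```text
side 142 x [36. 74.] y [62. 86.] z [24. 50.] topmean [54.8 73.2 47.3]
top 92 x [37. 71.] y [63. 85.] z [37. 54.] topmean [53.9 73.6 48. ]
t 6.15 pos [0.505  0.1477 0.0382] clamp [-87.8  73.7] F [-18.    0.2  14. ] open -0.0002
[[-0.995 -0.055 -0.085]
 [ 0.085 -0.002 -0.996]
 [ 0.054 -0.998  0.007]]
```

Step 1 holds: the spacer is at x≈54 mm in both cameras. I'll back off, level the tool and rise.

Call:
{"api": "servo_tool", "payload": {
  "commands": [0, 0, 0.02, 2, 0, 0, 0, 0, 0, 0.02, 2, 0, 0, 0, 0, 0, 0.01, 2, 0, 0, 0, 0, 0, 0, 2, 0, 0, 0, 0, 0, 0, 0, -4, 0, 0, 0, 0, 0, 0, -4, 0, 0.5, 0, 0, 0, 0, -3, 0, 1, 0, 0, 0, 0, 0, 0, 1]
}}

```text
t: 6.95
tool_pos: [0.4237, 0.155, 0.1498]
tool_rot: [-0.095, -2.171, 2.186]
contact_force: [0.7, 0.7, 0.6]
opening: 0.0433
```

```bash
python3 - <<'E'
from h import *
plan([*c2w(-116.5,-101),.135],YAW+np.arctan2(-116,31))
d=pic("side","pics/s8.png",140,100,160,120,5);cv2.imwrite
E
python3 sp.py
```

```text
t 6.95 pos [0.4237 0.155  0.1498] clamp [-169.5   74. ] F [0.7 0.7 0.6] open 0.0433
[[-0.996  0.002 -0.085]
 [ 0.085 -0.007 -0.996]
 [-0.002 -1.     0.007]]
shift tool cm [-5.29  1.62 17.49]
turn tool [-0.007 -0.261 -0.001] new R
 [[-0.985  0.     0.175]
 [-0.175  0.    -0.985]
 [-0.    -1.     0.   ]]
shift after turn [-0.6   1.48 18.27]
side 144 x [36. 74.] y [62. 87.] z [23. 51.] topmean [54.7 73.2 47.6]
top 98 x [35. 71.] y [63. 84.] z [36. 55.] topmean [53.1 74.  48.5]
t 7.1 pos [0.4199 0.1543 0.1439] clamp [-173.2   72.9] F [-0.6  0.4 -0.4] open 0.0657
[[-0.996 -0.009 -0.085]
 [ 0.085 -0.009 -0.996]
 [ 0.009 -1.     0.01 ]]
```

View pics/s8.png

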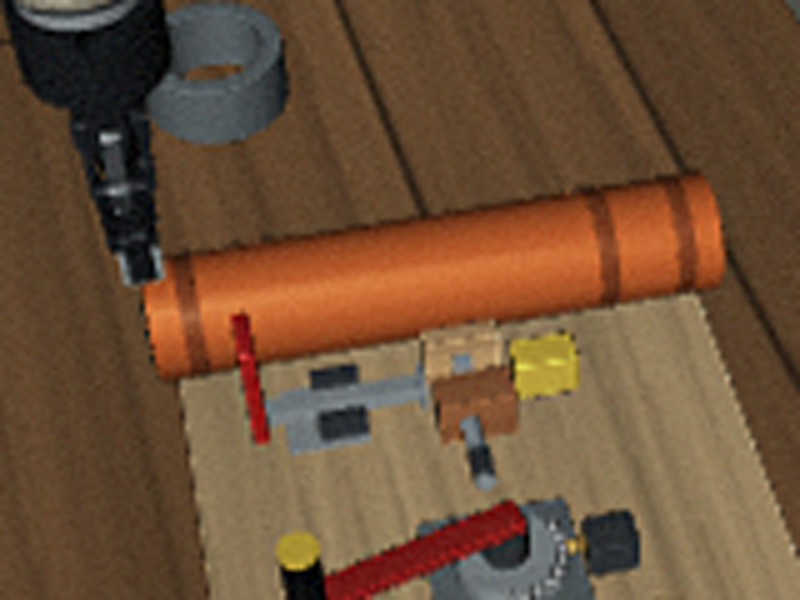

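Call:
{"api": "servo_tool", "payload": {
  "commands": [-0.005, -0.13, 0, -1, 0, 4, 1, -0.005, -0.13, 0, -1, 0, 4, 1, 0, 0, 0, 0, 0, 4, 1, 0, 0, 0, 0, 0, 4, 1]
}}

```text
t: 7.5
tool_pos: [0.4492, -0.0022, 0.1363]
tool_rot: [-0.217, 2.136, -2.128]
contact_force: [1.7, -0.3, -0.8]
opening: 0.0852
```

Run:
```python
from h import *
plan([*c2w(-116.5,-101),.135],YAW+np.arctan2(-116,31))
```

```text
t 7.5 pos [ 0.4492 -0.0022  0.1363] clamp [-130.6  -80.4] F [ 1.7 -0.3 -0.8] open 0.0852
[[-0.983 -0.018  0.184]
 [-0.184  0.002 -0.983]
 [ 0.017 -1.    -0.005]]
shift tool cm [-0.81  0.11  2.36]
turn tool [0.005 0.01  0.018] new R
 [[-0.985  0.     0.175]
 [-0.175  0.    -0.985]
 [-0.    -1.     0.   ]]
shift after turn [-0.84  0.13  2.35]
```

Call:
{"api": "servo_tool", "payload": {
  "commands": [0.005, 0.01, 0.018, -0.8, 0, 2.3, 1, 0, 0, 0, 0, 0, 0, 1]
}}

```text
t: 7.7
tool_pos: [0.4601, -0.0279, 0.1318]
tool_rot: [-0.185, 2.136, -2.135]
contact_force: [-0.4, 0.0, 0.9]
opening: 0.0853
```

Run:
```python
from h import *
plan([*c2w(-116.5,-101.5),.06],YAW+np.arctan2(-116,31))
d=pic("side","pics/s9.png",150,130,120,100,6)
d=pic("top","pics/s9t.png",180,150,120,100,6)
```

```text
t 7.7 pos [ 0.4601 -0.0279  0.1318] clamp [-117.6 -105.1] F [-0.4  0.   0.9] open 0.0853
[[-0.986 -0.005  0.168]
 [-0.168  0.    -0.986]
 [ 0.005 -1.    -0.001]]
shift tool cm [-0.23  7.18 -0.32]
turn tool [ 0.001 -0.007  0.005] new R
 [[-0.985  0.     0.175]
 [-0.175  0.    -0.985]
 [-0.    -1.     0.   ]]
shift after turn [-0.2   7.18 -0.32]
```

View pics/s9.png

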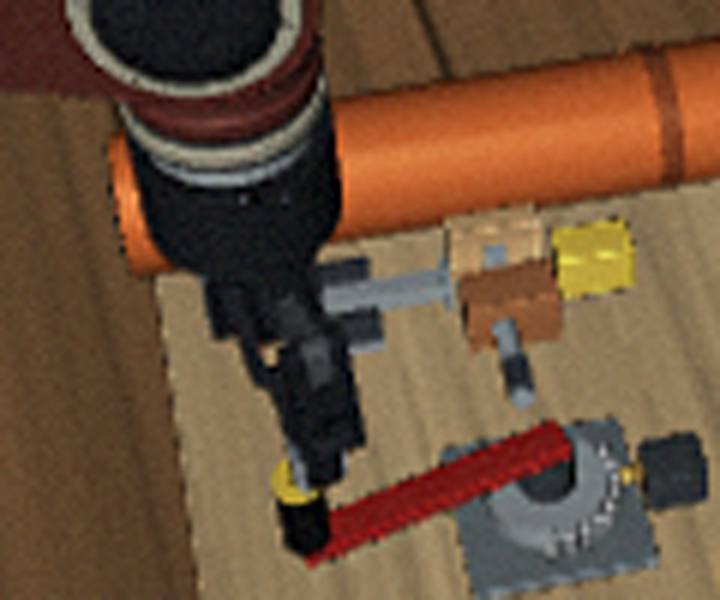

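View pics/s9t.png

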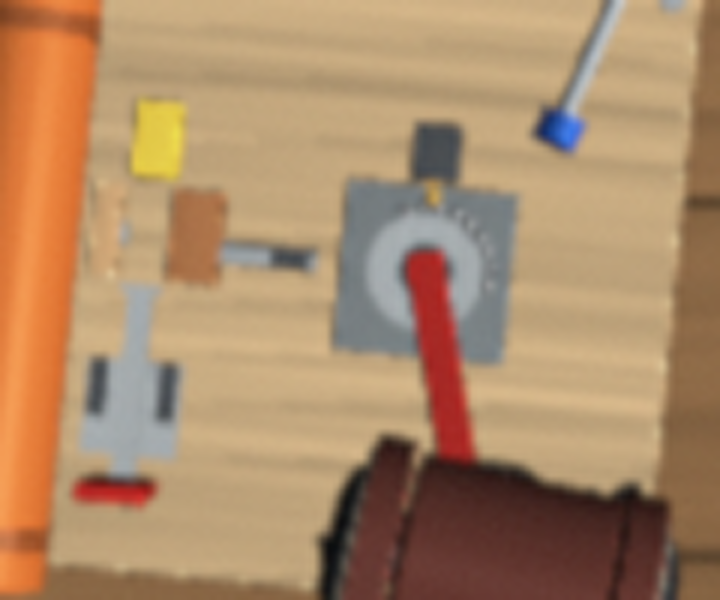

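Run:
```python
from h import *
o,R=state();d=dict(np.load("side0.npz"))
for s in(.043,.057):
  for h in(0,.03,.043,.055):print(s,h,proj(d,o["tool_pos"]+R[:,2]*s+[0,0,h]))
```

```text
t 7.8 pos [ 0.4593 -0.0257  0.1318] clamp [-118.5 -103. ] F [-0.3  0.3 -0.8] open 0.0853
[[-0.985 -0.006  0.171]
 [-0.171  0.001 -0.985]
 [ 0.005 -1.    -0.002]]
0.043 0 [204.  220.1]
0.043 0.03 [202.8 213. ]
0.043 0.043 [202.3 209.8]
0.043 0.055 [201.8 206.8]
0.057 0 [206.2 224.1]
0.057 0.03 [205.1 217.1]
0.057 0.043 [204.6 213.9]
0.057 0.055 [204.1 210.9]
```

The open fingertips sit about 40 mm above the reported TCP. That fits the 30 mm offset plus the 13 mm swing-back when open. They straddle the knob, so I'll descend to a reported z of about 0.055.

Call:
{"api": "servo_tool", "payload": {
  "commands": [0, -0.004, 0, -0.2, 2, -0.15, 1, 0, 0, 0, 0, 2, 0, 1, 0, 0, 0, 0, 2, 0, 1, 0, 0, 0, 0, 1, 0, 1, 0, 0, 0, 0, 0, 0, 1]
}}

```text
t: 8.3
tool_pos: [0.4584, -0.0176, 0.0572]
tool_rot: [-0.205, 2.134, -2.124]
contact_force: [0.3, 0.1, 0.4]
opening: 0.0854
```

Run:
```python
from h import *
plan([*c2w(-116.5,-101.5),.055],YAW+np.arctan2(-116,31))
d=pic("side","pics/s10.png",150,150,120,100,6)
```

```text
t 8.3 pos [ 0.4584 -0.0176  0.0572] clamp [-120.1  -95. ] F [0.3 0.1 0.4] open 0.0854
[[-0.983 -0.009  0.182]
 [-0.182  0.004 -0.983]
 [ 0.008 -1.    -0.006]]
shift tool cm [-0.18  0.21  0.73]
turn tool [0.006 0.008 0.008] new R
 [[-0.985  0.     0.175]
 [-0.175  0.    -0.985]
 [-0.    -1.     0.   ]]
shift after turn [-0.18  0.22  0.72]
```

View pics/s10.png

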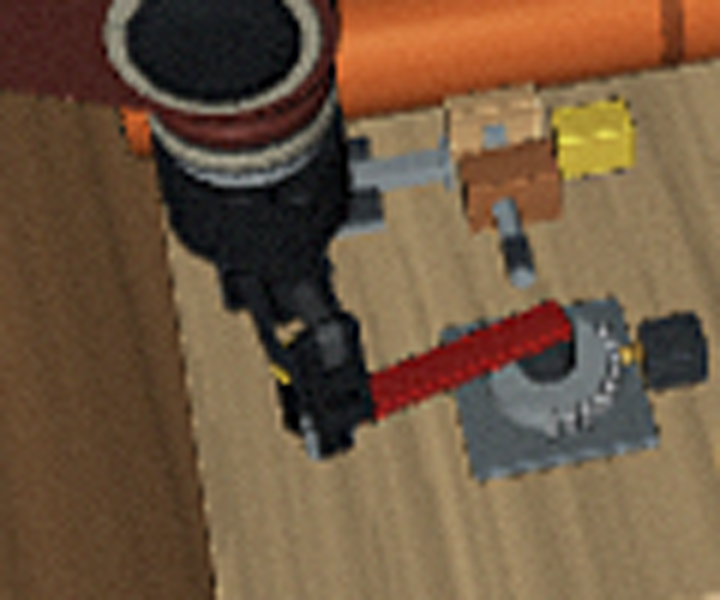

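Call:
{"api": "servo_tool", "payload": {
  "commands": [0.005, 0.008, 0.008, -0.2, 0.1, 0.7, 1, 0, 0, 0, 0, 0, 0, 0.4, 0, 0, 0, 0, 0, 0, 0.25, 0, 0, 0, 0, 0, 0, 0, 0, 0, 0, 0, 0, 0, 0, 0, 0, 0, 0, 0, 0, 0],
  "grip_force": 30
}}

```text
t: 8.95
tool_pos: [0.4648, -0.0237, 0.0612]
tool_rot: [-0.179, 2.128, -2.126]
contact_force: [-2.4, 6.0, 1.1]
opening: 0.0207
```

Run:
```python
from h import *
plan([*c2w(-116.5,-101.5),.055],YAW+np.arctan2(-116,31))
d=pic("side","pics/s11.png",150,150,120,100,6)
```

```text
t 8.95 pos [ 0.4648 -0.0237  0.0612] clamp [-113.2 -100.5] F [-2.4  6.   1.1] open 0.0207
[[-0.985  0.007  0.174]
 [-0.174  0.002 -0.985]
 [-0.007 -1.    -0.   ]]
shift tool cm [0.35 0.62 0.01]
turn tool [ 0.    -0.001 -0.007] new R
 [[-0.985  0.     0.175]
 [-0.175  0.    -0.985]
 [-0.    -1.     0.   ]]
shift after turn [0.35 0.62 0.01]
```

View pics/s11.png

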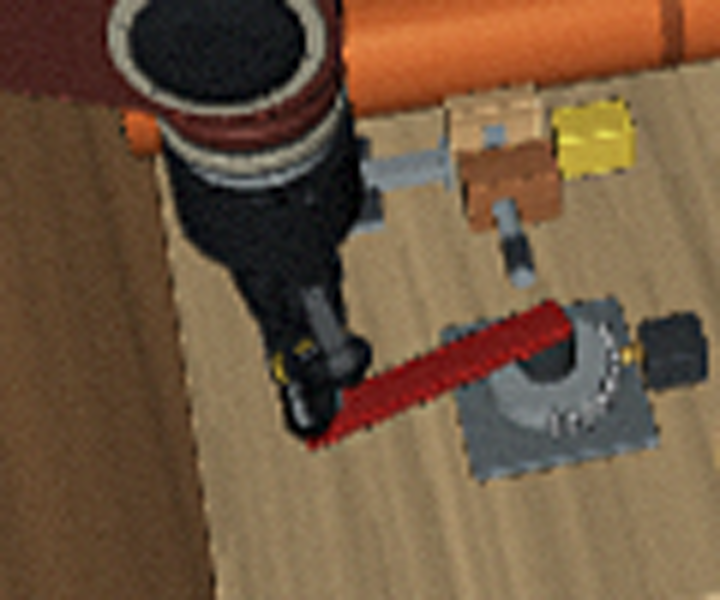

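Run:
```python
from h import *
o,R=state();d=dict(np.load("side0.npz"))
for h in(0,.01,.02,.03,.043):print(h,proj(d,o["tool_pos"]+R[:,2]*.025+[0,0,h]))
```

```text
t 9.0 pos [ 0.4648 -0.0236  0.0611] clamp [-113.2 -100.4] F [-3.   5.3  4.3] open 0.0206
[[-0.985  0.007  0.174]
 [-0.174  0.002 -0.985]
 [-0.007 -1.    -0.001]]
0 [205.8 229.5]
0.01 [205.4 227.3]
0.02 [205.1 225.2]
0.03 [204.7 223. ]
0.043 [204.2 220.1]
```

The tip is at true z≈0.093, so the pads hold mostly near the cap. I'll loosen, lower 8 mm and regrip.

Call:
{"api": "servo_tool", "payload": {
  "commands": [0, 0, 0, 0, 0, 0, 0.45, 0, 0, -0.007, 0.3, 0.5, 0, 0.45, 0, 0, 0, 0, 0.4, 0, 0.4, 0, 0, 0, 0, 0, 0, 0, 0, 0, 0, 0, 0, 0, 0, 0, 0, 0, 0, 0, 0, 0],
  "grip_force": 40
}}

```text
t: 9.6
tool_pos: [0.4615, -0.0227, 0.0518]
tool_rot: [-0.187, 2.135, -2.127]
contact_force: [-1.2, 3.0, 2.1]
opening: 0.0209
```

```bash
cat > lev.py <<'E'
from h import *
o,R=state();p=w2c(o["tool_pos"])-[0,-70]
a=np.arctan2(p[1],p[0])%(2*np.pi)-np.arctan2(-31,-116)%(2*np.pi)
zy=np.arctan2(R[1,2],R[0,2])-YAW-np.arctan2(-116,31)
print("r",np.hypot(*p).round(1),"lever est",a.round(3),"tool yaw rel",round(zy,3),"q",o["q"].round(2))
E
python3 lev.py
```

```text
t 9.6 pos [ 0.4615 -0.0227  0.0518] clamp [-116.6  -99.8] F [-1.2  3.   2.1] open 0.0209
[[-0.985 -0.001  0.174]
 [-0.174  0.004 -0.985]
 [ 0.001 -1.    -0.004]]
r 120.4 lever est -0.011 tool yaw rel -0.001 q [-0.21 -0.21  2.11  0.    1.24  1.18]
```

Call:
{"api": "servo_tool", "payload": {
  "commands": [0, -0.06, 0, -0.02, 0, 0.72, 0, 0, -0.06, 0, -0.02, 0, 0.72, 0, 0, -0.06, 0, -0.02, 0, 0.72, 0, 0, -0.06, 0, -0.02, 0, 0.72, 0]
}}

```text
t: 10.0
tool_pos: [0.47, -0.0501, 0.0518]
tool_rot: [-0.425, 1.993, -1.985]
contact_force: [0.6, 2.3, 0.5]
opening: 0.0208
```

```bash
python3 lev.py
```

```text
t 10.0 pos [ 0.47   -0.0501  0.0518] clamp [-105.8 -126.4] F [0.6 2.3 0.5] open 0.0208
[[-0.913 -0.001  0.409]
 [-0.409  0.004 -0.913]
 [-0.001 -1.    -0.004]]
r 119.9 lever est 0.229 tool yaw rel 0.246 q [-0.27 -0.18  2.09  0.    1.24  0.88]
```

Tracking well at about 0.24 rad. I'll continue to about 0.73.

Call:
{"api": "servo_tool", "payload": {
  "commands": [0, -0.06, 0, -0.02, 0, 0.72, 0, 0, -0.06, 0, -0.02, 0, 0.72, 0, 0, -0.06, 0, -0.02, 0, 0.72, 0, 0, -0.06, 0, -0.02, 0, 0.72, 0, 0, -0.06, 0, -0.02, 0, 0.72, 0, 0, -0.06, 0, -0.02, 0, 0.72, 0, 0, -0.06, 0, -0.02, 0, 0.72, 0, 0, -0.06, 0, -0.02, 0, 0.72, 0]
}}

```text
t: 10.8
tool_pos: [0.5059, -0.0962, 0.0518]
tool_rot: [-0.819, 1.682, -1.669]
contact_force: [-0.6, 3.6, 1.5]
opening: 0.0206
```

```bash
python3 lev.py;python3 - <<'E'
from h import *
d=pic("side","pics/s12.png",150,150,120,100,6)
E
```

```text
t 10.8 pos [ 0.5059 -0.0962  0.0518] clamp [ -66.  -169.3] F [-0.6  3.6  1.5] open 0.0206
[[-0.613 -0.001  0.79 ]
 [-0.79   0.007 -0.613]
 [-0.005 -1.    -0.005]]
r 119.3 lever est 0.723 tool yaw rel 0.735 q [-0.34 -0.07  1.99  0.01  1.23  0.32]
```

View pics/s12.png

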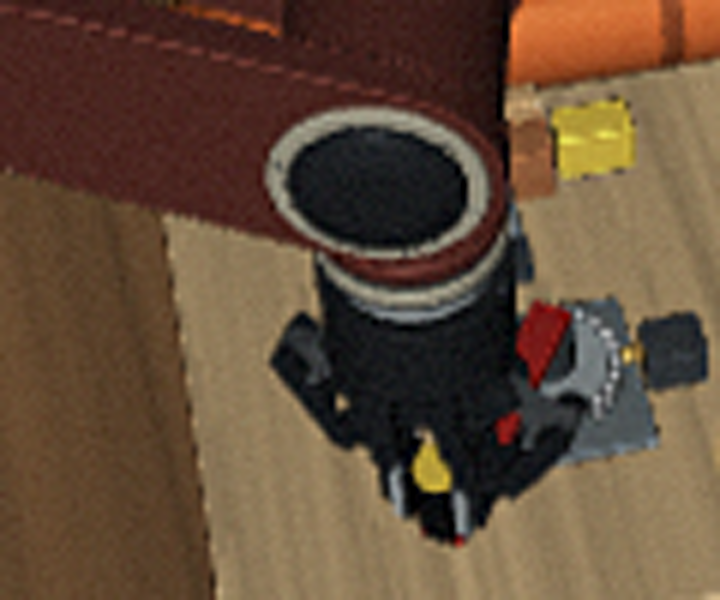

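The knob is between the pads (yellow cap at about (432,465)) and the lever is at about 0.73. Five more rows, then fine correction.

Call:
{"api": "servo_tool", "payload": {
  "commands": [0, -0.06, 0, -0.02, 0, 0.72, 0, 0, -0.06, 0, -0.02, 0, 0.72, 0, 0, -0.06, 0, -0.02, 0, 0.72, 0, 0, -0.06, 0, -0.02, 0, 0.72, 0, 0, -0.05, 0, -0.02, 0, 0.6, 0]
}}

```text
t: 11.35
tool_pos: [0.5362, -0.1137, 0.0518]
tool_rot: [-1.01, 1.482, -1.467]
contact_force: [-0.2, 4.0, 1.5]
opening: 0.0213
```

```bash
python3 lev.py
```

```text
t 11.35 pos [ 0.5362 -0.1137  0.0518] clamp [ -34.4 -184.1] F [-0.2  4.   1.5] open 0.0213
[[-0.36  -0.003  0.933]
 [-0.933  0.008 -0.36 ]
 [-0.006 -1.    -0.006]]
r 119.2 lever est 1.017 tool yaw rel 1.027 q [-0.35  0.01  1.91  0.01  1.23  0.02]
```

Call:
{"api": "servo_tool", "payload": {
  "commands": [0, -0.01, 0, 0, 0, 0.15, 0, 0, 0, 0, 0, 0, 0, 0, 0, 0, 0, 0, 0, 0, 0, 0, 0, 0, 0, 0, 0, 0]
}}

```text
t: 11.75
tool_pos: [0.5373, -0.1142, 0.0518]
tool_rot: [-1.013, 1.479, -1.464]
contact_force: [-1.5, 3.6, 0.9]
opening: 0.0207
```

```bash
python3 lev.py;python3 sp.py;python3 lev.py
python3 - <<'E'
from h import *
d=pic("top","pics/s13.png",180,130,120,100,6)
d=pic("side","pics/s13s.png",165,150,120,100,6)
for n in("top",): pass
t=dict(np.load("top0.npz"));from station import viewer
n=viewer.get_image("top")["frame"].astype(int)
for nm,r in(("tape",(195,237,68,112)),("hammer",(172,268,370,412)),("pin",(145,178,266,286))):
    print(nm,np.abs(n-t["frame"].astype(int))[r[0]:r[1],r[2]:r[3]].mean().round(2))
E
python3 lev.py|tail -1
```

```text
t 11.75 pos [ 0.5373 -0.1142  0.0518] clamp [ -33.2 -184.5] F [-1.5  3.6  0.9] open 0.0207
[[-0.356 -0.004  0.935]
 [-0.935  0.008 -0.356]
 [-0.006 -1.    -0.006]]
r 119.2 lever est 1.027 tool yaw rel 1.032 q [-0.35  0.01  1.91  0.01  1.23  0.01]
side 35 x [65. 75.] y [61. 83.] z [26. 49.] topmean [69.9 71.6 46.8]
top 99 x [34. 71.] y [63. 84.] z [31. 54.] topmean [52.8 73.8 48.9]
t 11.85 pos [ 0.5374 -0.1142  0.0518] clamp [ -33.2 -184.5] F [-1.4  1.9  2.1] open 0.0209
[[-0.355 -0.004  0.935]
 [-0.935  0.008 -0.355]
 [-0.006 -1.    -0.006]]
t 11.85 pos [ 0.5374 -0.1142  0.0518] clamp [ -33.2 -184.5] F [-1.4  1.9  2.1] open 0.0209
[[-0.355 -0.004  0.935]
 [-0.935  0.008 -0.355]
 [-0.006 -1.    -0.006]]
r 119.2 lever est 1.027 tool yaw rel 1.032 q [-0.35  0.01  1.91  0.01  1.23  0.01]
tape 5.18
hammer 5.31
pin 7.44
r 119.2 lever est 1.027 tool yaw rel 1.032 q [-0.35  0.01  1.91  0.01  1.23  0.01]
```

View pics/s13.png

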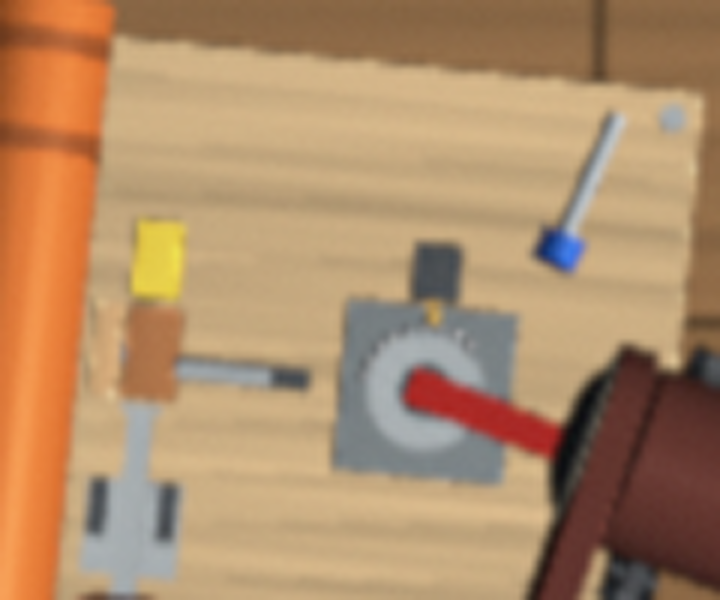

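View pics/s13s.png

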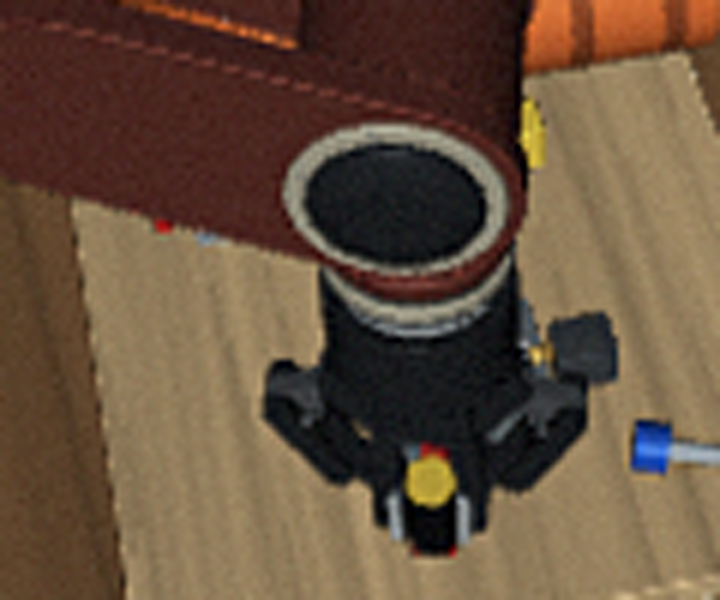

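In the top view the lever arm runs from (425,390) to (560,440), which works out to 1.04 rad at the clamp. That agrees with the pose estimate of 1.03–1.04 rad. The spacer is clear at x≈53 mm, and the pin head is at the same pixel as at the start. Handing in.

```bash
python3 -c "
from station import ticket
print(ticket.finish_job())"; python3 lev.py | tail -1
```

```text
the job is handed in; nothing more can be done
None
the job is handed in; nothing more can be done
```

I pressed the ejector slide to its stop and pushed the spacer out of the jaws. Then I gripped the knob, turned the lever to its fourth click, and handed the job in still holding it. The hand-in gave no verdict.

**Last checks:**
- **Ejector:** the push force jumped to about 15–18 N at the stop. At that moment both cameras put the spacer's centre at clamp x ≈ 54 mm.
- **Spacer:** the top camera last showed it at x ≈ 53 mm. In the final side view the arm hides most of it, so that camera's 70 mm reading is not valid.
- **Lever:** the tool position gave 1.03–1.04 rad, and the lever arm in the top image gave 1.04 rad. It stayed put for about 0.5 s, with the fingers stopped on the knob at a 21 mm opening.
- **Bystanders:** the pin head was at its starting pixel. The tape and hammer were checked only by a before/after image difference, which was low, and the arm passed near neither with anything low.

**Disagreement:** with the gripper shut, the fingertips appeared about 30 mm higher in the side images than the reported tool position. My first push passed over the tab without touching it, with no force felt. I backed off, worked from the image height after that, and redid the push.

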